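# Knock a knife block's two sprung dowels home with a mallet

## Robot

A 6-joint arm with a two-finger parallel gripper is mounted at the origin on a cart in front of the work surface, level with it; the furniture and walls round the work are solid. World frame = base frame: x ahead of the robot, y to its left, z up, the work surface at z = 0. Lengths are in m, angles in rad, forces in N, time in s.
With the tool pointing down it reaches from about 0.35 to 0.875 m from the base axis. Payload 4.2 kg.
Tool frame: the origin (TCP) lies midway between the tips of the shut fingers; the grasp point (between the pads) lies 19 mm behind it; z points along the fingers, y is the line along which they close (so a half turn about z gives the same grasp; the last joint's range is limited). The gripper opens to 87 mm and grips with 3 to 60 N. Pads are 19 mm wide; open, the fingers measure 117 mm over their backs; the gripper's body (75 mm by 190 mm) begins 51 mm behind the grasp point.
Start: joints at [-0.971, 0.385, 0.008, 0, -1.194, -0.259], TCP at [0.209, -0.589, 0.223] pointing down, gripper open.
Joint ranges: [-3.14, 3.14], [-1.21, 2.06], [-1.07, 1.41], [-3.16, 2.05], [-2.99, -0.16], [-3.1, 3.1]. Speed limits (rad/s): [2.79, 2.79, 3.14, 3.14, 3.14, 3.14].

## Interface

Orientations are given as a rotation vector (axis times angle).
In Python, from station import env, imaging gives the robot as it stands. The module is installed in compiled form; this text tells all that it offers.
- The arm moves only by the shell command python3 -m pendant 'ROWS' [FORCE]. ROWS is JSON, a list that holds one entry, the list of rows, each a list of 7 numbers: the shift along the world's x, y, z as a fraction of full scale, then the turn, a rotation vector about the world's x, y, z as a fraction of full scale, then the closure, from 0 (fully open) to 1 (shut). In form: [[[x, y, z, ax, ay, az, claw], ...]]. A call has 1 to 10 rows; each row is the pose to reach, as a shift and turn from the pose commanded when the call began, turning the shorter way round; what a row does not reach only later rows make up. Full scale, the value 1, is 200 mm for a shift and 180 degrees for a turn. A row lasts 1/12 s, in which the tool goes at most 41.7 mm and 7.16 degrees, less where a joint would pass 70% of its speed; a pose out of reach is approached as far as the arm can. A call with a number of a shift or a turn outside -1 to 1 is refused whole. A call with a gripper value outside its range is refused whole. The fingers move at their own pace and stop on an object; FORCE is the grip in N (left out, the last holds). Time passes only in rows, so rows that repeat a pose let the fingers close. It gives the time, the measured TCP pose, the force, the opening and the grip force at its end, in the units of the state.
- env.observe(): the state, without advancing time (a new reading comes with each control period).
- imaging.read_camera(name): name is "scene" or "top" or "wrist"; returns a dict with "pixels" (420x560x3 uint8, red, green, blue), "fov_y" (degrees; the focal length in pixels is half the picture's height over the tangent of half this angle, whatever the lens; pixels are square), "cx", "cy" (the principal point, pixels), "rvec" (rotation vector, rad) and "tvec" (3), from world to camera coordinates, as OpenCV has them. Camera axes: x right, y down, z forward; pixel columns grow to the right and rows downward; lengths in m; the calibration is good to about 2 mm. A picture is of the moment at which its call begins. There is no depth.
- env.close_job(): hands the job in; it is judged then, once.
The state is a dict: "t": time; "joint_pos": joint angles; "joint_vel": joint speeds; "effort": joint torques, N m; "position": TCP position; "orientation": TCP orientation; "contact_force": force on the tool from outside, world axes, zero at the start; "moment": the same for the moment, N m; "grip_width": finger opening in m; "grasp_force": force on a finger pad.
Only numpy, scipy, OpenCV 4.12 (cv2) and the standard library are available. Lean on these libraries where they do the work, as an engineer would, in place of code of your own. Each camera call takes 0.05 s, during which the arm holds its last target. There are 200 camera calls.

## Task

Take the mallet from its cork coaster and knock both sprung dowels of the sloping knife block fully home, striking them square along their slant with the mallet's rubber face (never with the gripper) in firm but controlled taps. Take turns, so that neither dowel ever gets more than about 12 mm ahead of the other. Then stand the mallet upright on its coaster again, let go of it, and leave the two jars and the cup near the block where they are.

Things in the scene. Friction and masses are not known exactly. Their poses are not given: they have to be found in the camera images.
- mallet: upright kitchen mallet, 124 mm tall, about 0.4 kg: steel head 50 mm in diameter from 0 to 38 mm (the lowest 6 mm is the black rubber face), thin neck to 46 mm, round light-wood handle 26 mm in diameter to 115 mm, dark end cap to 124 mm. Origin at the centre of the face, z along the handle away from it. Grip it about 85 mm from the face, fingers along the handle
- coaster: flat round cork coaster, 100 mm in diameter, 5 mm thick, fixed; origin at the centre of its underside
- knife_block: fixed wooden knife block on a base board 190 x 180 mm; origin under its middle on the worktop, front along its own -x. Its body leans 30 degrees to the front: its steel face (90 x 180 mm, three dark slots in the middle, centre at [-0.015, 0, 0.158] in the block's frame) looks up and to the front. The mallet must not press on block or dowel with more than 80 N
- dowel_left_top (a point): centre of the top of the left dowel's brass cap (30 mm in diameter, 10 mm thick, on a 14 mm shaft), 55 mm to the block's +y side. The point's z axis is the dowel's axis, pointing out of the block: 30 degrees from vertical, leaning to the block's front; strike within 15 degrees of it. Fully home, the cap sits on a dark collar and its top is 15 mm above the steel face
- dowel_right_top (a point): the same for the right dowel, on the block's -y side
- dowel_left (a joint): how far the left dowel has been driven, m: 0 = fully proud, 0.026 = fully home (cap on its collar); starts between 0 and 0.006. It takes about 10 N along the axis to move it and it stays where it is driven
- dowel_right (a joint): the same for the right dowel
- jam_jar: dark jar with a gold lid, 68 mm in diameter, 88 mm tall, bystander; origin at the centre of its underside
- cinnamon_jar: slim spice jar with a red cap, 45 mm in diameter, 106 mm tall, bystander; origin at the centre of its underside
- espresso_cup: small patterned china cup, 50 mm in diameter, 52 mm tall, bystander; origin at the centre of its underside

How it is judged:
On the way, in this order (a step that is already met when the one before it is completed fails the run):
1. the mallet is lifted off its coaster (z of mallet in the frame of coaster above 0.04 m), for 0.1 s.
2. both dowels are more than half way in (value of joint each of dowel_left, dowel_right above 0.013 m), for 0.05 s.
3. both dowels are fully home (value of joint each of dowel_left, dowel_right above 0.0238 m), for 0.1 s.
At the end, for the whole second after the job is handed in: Both dowels are home (joint above 0.0238, within 2.2 mm of the stop); the mallet stands upright (within 0.1 rad) on the coaster, its axis within 30 mm of the coaster's centre, released and at rest; the two jars and the cup are upright and within 30 mm of where they stood (all of step 3 and horizontal distance between mallet and coaster below 0.03 m and angle between mallet's own z axis and vertical below 0.1 rad and z of mallet in the frame of coaster below 0.008 m and linear speed of mallet below 0.02 m/s and distance of each of jam_jar, cinnamon_jar, espresso_cup from where it was at the start of the episode below 0.03 m and angle between each of jam_jar, cinnamon_jar, espresso_cup's own z axis and vertical below 0.15 rad); the robot touches nothing.
It fails at once if one dowel gets more than 15 mm ahead of the other (z of dowel_left_top in the frame of dowel_right_top above 0.015 m or z of dowel_left_top in the frame of dowel_right_top below -0.015 m).
It fails at once if the mallet presses on the block or a dowel with more than 80 N (contact force between mallet and knife_block above 80 N).
It fails at once if the mallet strikes more than about 17 degrees off the dowels' axis (contact force between mallet and knife_block above 4 N and angle between the z axis of mallet and the z axis of dowel_left_top, either way round above 0.3 rad).
It fails at once if the gripper or arm touches the block or a dowel (contact force between any of the fingers, the arm and knife_block above 3 N).
It fails at once if a jar or the cup is shoved more than 30 mm or tipped (distance of any of jam_jar, cinnamon_jar, espresso_cup from where it was at the start of the episode above 0.03 m or angle between any of jam_jar, cinnamon_jar, espresso_cup's own z axis and vertical above 0.4 rad).
It also fails if it takes over 58 s, if anything falls off the work surface, if the arm or the gripper's body presses on something with over 40 N, if the wrist force passes 120 N, or if a joint passes its speed limit or range.

## Working session

There is one attempt and no reset: what is moved stays moved. The work goes in short steps, Python scripts to look and compute and a shell command to move; the robot and the scene stay as the last step left them, time stands still between calls to the robot, and variables do not carry over. Pictures are saved under pics/ and viewed, at most 10 in all, crops included, and the job is handed in when it is done.

```bash
mkdir -p pics; cat > h.py <<'E'
import numpy as np, cv2
from scipy.spatial.transform import Rotation as R
from station import env, imaging
def cam(n):
    c=imaging.read_camera(n); c['R']=cv2.Rodrigues(np.array(c['rvec'],float))[0]; c['t']=np.array(c['tvec'],float)
    c['f']=c['pixels'].shape[0]/2/np.tan(np.radians(c['fov_y'])/2); c['o']=-c['R'].T@c['t']; return c
def ray(c,u,v):
    d=c['R'].T@np.array([(u-c['cx'])/c['f'],(v-c['cy'])/c['f'],1.]); return d/np.linalg.norm(d)
def onz(c,u,v,z):
    d=ray(c,u,v); return c['o']+d*(z-c['o'][2])/d[2]
def tri(c1,p1,c2,p2):
    d1,d2=ray(c1,*p1),ray(c2,*p2); A=np.stack([d1,-d2],1); s=np.linalg.lstsq(A,c2['o']-c1['o'],rcond=None)[0]
    a,b=c1['o']+s[0]*d1,c2['o']+s[1]*d2; return (a+b)/2,np.linalg.norm(a-b)
def proj(c,P):
    q=c['R']@np.array(P)+c['t']; return c['f']*q[:2]/q[2]+[c['cx'],c['cy']]
def save(c,n): cv2.imwrite('pics/'+n,c['pixels'][:,:,::-1])
E
python3 - <<'E'
from h import *
np.set_printoptions(precision=4,suppress=True)
for n in('scene','top'):
    c=cam(n); save(c,n+'0.png'); print(n,c['o'],c['f'],c['R'][2],c['cx'],c['cy'])
print(env.observe())
E
```

```text
scene [-0.2101 -0.6867  0.6047] 517.7618638448856 [ 0.7787  0.3281 -0.5348] 287.3651197665353 208.82214111300306
top [ 0.3873 -0.3862  1.0381] 450.42595527547616 [ 0.1181  0.0276 -0.9926] 279.02077999209223 203.28670438001657
{'t': 0.1, 'joint_pos': array([-0.9714,  0.3855,  0.0067, -0.0004, -1.194 , -0.2586]), 'joint_vel': array([ 0.0013, -0.0004,  0.0036,  0.0025, -0.0011,  0.0002]), 'effort': array([ -0.0004, -39.1689,  18.7937,   4.2319,   0.0135,  -0.0001]), 'position': array([ 0.2087, -0.5885,  0.2216]), 'orientation': array([ 0.5324, -3.0957, -0.0031]), 'contact_force': array([-0.1407,  0.2781,  0.4462]), 'moment': array([-0.0431,  0.0095, -0.0285]), 'grasp_force': 0.0, 'grip_width': 0.08690262352982388}
```

View pics/scene0.png

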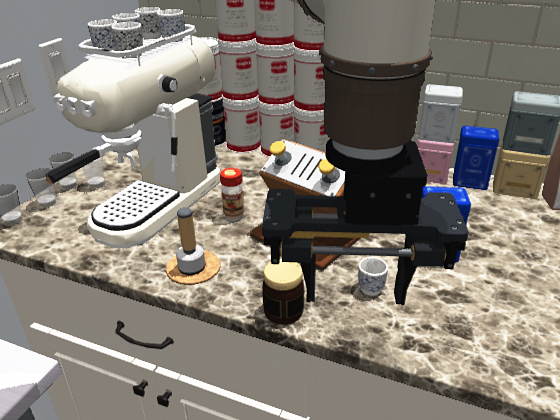

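View pics/top0.png

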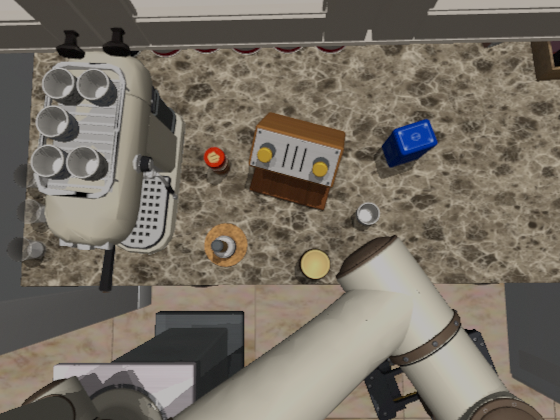

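The scene view shows the mallet on its coaster at about (192,265), with brass caps at (277,152) and (328,171). The top view has the coaster at (226,244), the caps at (265,155) and (320,169), the cinnamon jar at (215,158), the jam jar at (315,264) and the cup at (368,214).

```bash
python3 - <<'E'
from h import *
np.set_printoptions(precision=4,suppress=True)
S,T=cam('scene'),cam('top')
def blobs(c,lo,hi,box,amin=20):
    hsv=cv2.cvtColor(c['pixels'],cv2.COLOR_RGB2HSV); m=cv2.inRange(hsv,lo,hi)
    z=np.zeros_like(m); x0,y0,x1,y1=box; z[y0:y1,x0:x1]=m[y0:y1,x0:x1]
    cs,_=cv2.findContours(z,cv2.RETR_EXTERNAL,cv2.CHAIN_APPROX_NONE)
    return [(k,cv2.contourArea(k)) for k in cs if cv2.contourArea(k)>amin]
caps={}
for n,c,box in(('S',S,(262,135,345,190)),('T',T,(250,140,335,185))):
    b=blobs(c,(20,140,80),(35,255,255),box)
    b.sort(key=lambda k:cv2.boundingRect(k[0])[0])
    for k,a in b: print(n,a,cv2.minEnclosingCircle(k),cv2.fitEllipse(k))
    caps[n]=[cv2.fitEllipse(k)[0] for k,a in b]
for i in range(2): print('cap',tri(S,caps['S'][i],T,caps['T'][i]))
for n,c,box in(('S',S,(155,240,230,290)),('T',T,(195,215,260,275))):
    b=blobs(c,(8,90,120),(22,220,255),box,200)
    for k,a in b:
        h=cv2.convexHull(k); e=cv2.fitEllipse(h); print(n,'coaster',a,e,onz(c,*e[0],.005))
# steel face plate corners (top)
for n,c,box in(('S',S,(255,135,350,200)),('T',T,(245,120,350,190))):
    z=np.zeros(c['pixels'].shape[:2],np.uint8)
    x0,y0,x1,y1=box; cr=c['pixels'][y0:y1,x0:x1]
    cv2.imwrite(f'pics/cr{n}.png',cv2.resize(cr[:,:,::-1],None,fx=6,fy=6,interpolation=cv2.INTER_CUBIC))
a=cv2.imread('pics/crS.png');b=cv2.imread('pics/crT.png')
w=max(a.shape[1],b.shape[1]);p=lambda i:cv2.copyMakeBorder(i,0,0,0,w-i.shape[1],cv2.BORDER_CONSTANT)
o=np.vstack([p(a),p(b)]);print(o.shape);cv2.imwrite('pics/cr.png',cv2.resize(o,None,fx=.7,fy=.7))
E
```

```text
S 105.0 ((277.1197204589844, 148.17605590820312), 7.216294765472412) ((276.5777282714844, 147.89175415039062), (11.780583381652832, 13.212437629699707), 63.54031753540039)
S 115.0 ((325.8636474609375, 166.13636779785156), 7.188520431518555) ((325.392333984375, 166.1436767578125), (11.976069450378418, 13.407149314880371), 115.95079040527344)
T 153.0 ((264.2678527832031, 154.4642791748047), 7.571298122406006) ((264.3913269042969, 154.45736694335938), (13.625981330871582, 14.505745887756348), 7.296314716339111)
T 155.5 ((319.5, 168.89999389648438), 7.580334663391113) ((319.57672119140625, 168.79684448242188), (14.05666732788086, 14.27834415435791), 21.6021728515625)
cap (array([ 0.5827, -0.334 ,  0.189 ]), np.float64(0.002760807671787785))
cap (array([ 0.5537, -0.4394,  0.1855]), np.float64(0.0033504872175550474))
S coaster 743.0 ((192.85093688964844, 266.2945251464844), (33.18498611450195, 54.589717864990234), 80.70925903320312) [ 0.4152 -0.2325  0.005 ]
T coaster 1431.5 ((225.3808135986328, 244.43650817871094), (43.0230712890625, 43.843807220458984), 42.069786071777344) [ 0.4166 -0.2335  0.005 ]
(810, 630, 3)
```

View pics/cr.png

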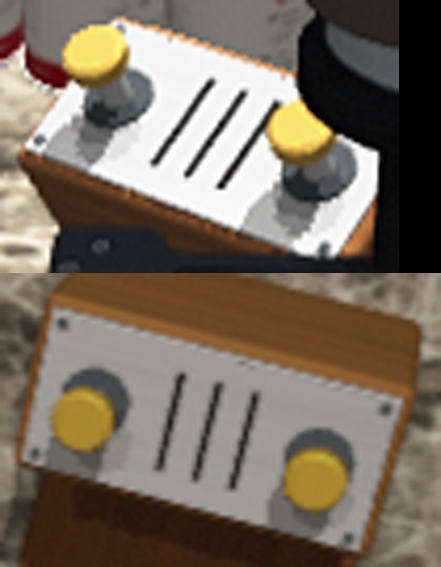

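The crop shows both caps clearly; the spacing comes out at 109 mm against the expected 110 mm, and the heights are plausible. Next I locate the mallet's end cap and compute the moves.

```bash
python3 - <<'E'
from h import *
np.set_printoptions(precision=4,suppress=True)
S,T=cam('scene'),cam('top')
c={}
for n,C,box in(('S',S,(172,200,196,255)),('T',T,(208,235,236,257))):
    x0,y0,x1,y1=box; g=C['pixels'][y0:y1,x0:x1]; hsv=cv2.cvtColor(g,cv2.COLOR_RGB2HSV)
    m=cv2.inRange(hsv,(0,0,0),(180,255,75))
    k,_=cv2.findContours(m,cv2.RETR_EXTERNAL,cv2.CHAIN_APPROX_NONE)
    for q in k:
        if cv2.contourArea(q)>8:
            M=cv2.moments(q); p=(M['m10']/M['m00']+x0,M['m01']/M['m00']+y0); print(n,cv2.contourArea(q),cv2.boundingRect(q),p, onz(C,*p,.125)); c.setdefault(n,p)
print(tri(S,c['S'],T,c['T']))
print('proj expected', [ (proj(S,P),proj(T,P)) for P in ([.4166,-.2335,.129],)])
for nm,p,z in(('jam',(315,264),.088),('cin',(215,157),.106),('cup',(368,213),.05)): print(nm,onz(T,*p,z))
o=env.observe(); Rt=R.from_rotvec(o['orientation']); print(Rt.as_matrix())
y=np.array([-.964,.265,0]);z=np.array([0,0,-1.]);Rg=R.from_matrix(np.stack([np.cross(y,z),y,z],1))
print('turn to grasp',(Rg*Rt.inv()).as_rotvec()/np.pi)
print('tilt /180', np.array([-.265,-.964,0])*30/180)
cr=np.hstack([cv2.resize(S['pixels'][195:290,150:235],None,fx=4,fy=4),cv2.resize(T['pixels'][205:300,180:265],None,fx=4,fy=4)]); cv2.imwrite('pics/m.png',cr[:,:,::-1])
E
```

```text
S 23.0 (12, 49, 11, 5) (189.0, 251.32608695652175) [ 0.3196 -0.2986  0.125 ]
S 20.5 (5, 12, 15, 7) (184.77235772357724, 215.8617886178862) [ 0.4032 -0.2387  0.125 ]
T 45.5 (5, 5, 14, 12) (222.95604395604397, 246.74358974358975) [ 0.4086 -0.2463  0.125 ]
(array([ 0.4101, -0.2332,  0.0433]), np.float64(0.0014970535861856874))
proj expected [(array([186.065 , 209.3546]), array([216.3447, 242.7907]))]
jam [ 0.3718 -0.4337  0.088 ]
cin [ 0.5986 -0.2254  0.106 ]
cup [ 0.481  -0.5536  0.05  ]
[[-0.9425 -0.3341 -0.0003]
 [-0.3341  0.9425  0.0006]
 [ 0.      0.0007 -1.    ]]
turn to grasp [-0.0001 -0.0002  0.3062]
tilt /180 [-0.0442 -0.1607  0.    ]
```

View pics/m.png

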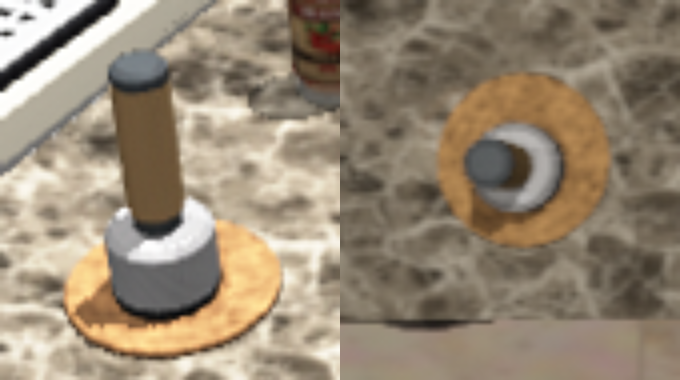

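The crop gives the mallet's end-cap top at scene (184.5,212) and top (217.2,245.2), so the mallet stands upright about 5 mm in front of the coaster's centre.

```bash
python3 -m pendant '[[[0.51,0.88,0,0,0,0.306,0],[0.51,0.88,0,0,0,0.306,0],[0.51,0.88,0,0,0,0.306,0],[0.51,0.88,0,0,0,0.306,0],[0.51,0.88,0,0,0,0.306,0],[0.51,0.88,0,0,0,0.306,0],[0.51,0.88,0,0,0,0.306,0],[0.51,0.88,0,0,0,0.306,0],[0.51,0.88,0,0,0,0.306,0]]]'
python3 - <<'E'
from h import *
S,T=cam('scene'),cam('top')
print(tri(S,(184.5,212),T,(217.2,245.2)),onz(T,217.2,245.2,.129),onz(S,184.5,212,.129)); o=env.observe();print(o['position'],R.from_rotvec(o['orientation']).as_matrix())
E
```

```text
t: 1.05
position: [0.3112, -0.4127, 0.2227]
orientation: [-1.907, 2.497, -0.0]
contact_force: [-0.2, 0.2, 0.1]
grip_width: 0.087
grasp_force: 0.0
(array([ 0.41139398, -0.23424858,  0.12685922]), np.float64(0.0015421540000085199)) [ 0.41173424 -0.23527184  0.129     ] [ 0.40833683 -0.23553499  0.129     ]
[ 0.31090242 -0.41297688  0.22256826] [[-2.67690990e-01 -9.63504817e-01  2.98421859e-05]
 [-9.63504817e-01  2.67690990e-01  2.25033101e-05]
 [-2.96705320e-05 -2.27291565e-05 -9.99999999e-01]]
```

```bash
python3 -m pendant '[[[0.5,0.888,0,0,0,0,0],[0.5,0.888,0,0,0,0,0],[0.5,0.888,0,0,0,0,0],[0.5,0.888,0,0,0,0,0],[0.5,0.888,0,0,0,0,0],[0.5,0.888,0,0,0,0,0],[0.5,0.888,-0.2,0,0,0,0],[0.5,0.888,-0.4,0,0,0,0],[0.5,0.888,-0.6,0,0,0,0],[0.5,0.888,-0.76,0,0,0,0]]]'
python3 - <<'E'
from h import *
W=cam('wrist'); save(W,'w1.png')
o=env.observe();print(o['position'],W['o'],proj(W,[.4108,-.235,.129]))
E
```

```text
t: 1.98
position: [0.4097, -0.2353, 0.0684]
orientation: [1.9, -2.501, -0.002]
contact_force: [0.5, 0.3, 0.5]
grip_width: 0.0868
grasp_force: 0.0
[ 0.40559326 -0.23422802  0.06296551] [ 0.38938093 -0.31029935  0.23222563] [280.50192943 324.5649335 ]
```

View pics/w1.png

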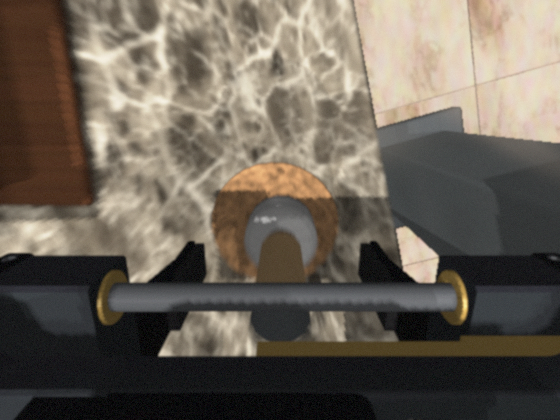

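The wrist view shows the handle centred between the fingers (x≈280), with the head at (282,225). I'm closing the gripper.

```bash
python3 -m pendant '[[[0,0,0,0,0,0,1],[0,0,0,0,0,0,1],[0,0,0,0,0,0,1],[0,0,0,0,0,0,1],[0,0,0,0,0,0,1],[0,0,0,0,0,0,1],[0,0,0,0,0,0,1],[0,0,0,0,0,0,1]]]' 60
```

```text
t: 2.7
position: [0.4111, -0.2355, 0.071]
orientation: [-1.903, 2.498, -0.001]
contact_force: [-0.5, -0.5, 0.0]
grip_width: 0.0414
grasp_force: 0.0
```

```bash
python3 -m pendant '[[[0,0,0,0,0,0,1],[0,0,0,0,0,0,1],[0,0,0,0,0,0,1],[0,0,0,0,0,0,1],[0,0,0,0,0,0,1],[0,0,0,0,0,0,1]]]'
```

```text
t: 3.2
position: [0.4108, -0.2354, 0.0706]
orientation: [1.904, -2.499, -0.0]
contact_force: [-0.7, 0.4, 1.0]
grip_width: 0.025
grasp_force: 60.0
```

```bash
python3 -m pendant '[[[0,0,0.1,0,0,0,1],[0,0,0.25,0,0,0,1],[0,0,0.45,0,0,0,1],[0,0,0.65,0,0,0,1],[0,0,0.85,0,0,0,1],[0,0,1,0,0,0,1],[0,0,1,0,0,0,1]]]' && python3 -m pendant '[[[0.1,-0.07,0.1,-0.011,-0.04,0,1],[0.2,-0.14,0.15,-0.022,-0.08,0,1],[0.3,-0.2,0.2,-0.033,-0.12,0,1],[0.4,-0.27,0.2,-0.0442,-0.1607,0,1],[0.5,-0.35,0.2,-0.0442,-0.1607,0,1],[0.6,-0.42,0.2,-0.0442,-0.1607,0,1],[0.615,-0.425,0.2,-0.0442,-0.1607,0,1],[0.615,-0.425,0.1,-0.0442,-0.1607,0,1],[0.615,-0.425,0.08,-0.0442,-0.1607,0,1]]]'
python3 - <<'E'
from h import *
W=cam('scene'); save(W,'s2.png');save(cam('top'),'t2.png')
o=env.observe();print(o['position'],R.from_rotvec(o['orientation']).as_matrix()[:,2],o['contact_force'])
a,b=[cv2.imread('pics/'+n) for n in('s2.png','t2.png')]
cv2.imwrite('pics/st2.png',np.hstack([cv2.resize(a[60:260,180:430],None,fx=1.6,fy=1.6),cv2.resize(b[60:260,180:430],None,fx=1.6,fy=1.6)]))
E
```

```text
t: 3.78
position: [0.4141, -0.2368, 0.2773]
orientation: [-1.9, 2.492, -0.019]
contact_force: [1.9, -0.4, -1.3]
grip_width: 0.0251
grasp_force: 60.0
t: 4.53
position: [0.5313, -0.3193, 0.2803]
orientation: [-1.678, 2.207, -0.576]
contact_force: [-1.0, 0.4, -5.0]
grip_width: 0.0249
grasp_force: 60.0
[ 0.5320257  -0.31958061  0.28263236] [ 0.47572572 -0.13005231 -0.86992611] [-0.30254771 -1.16507031 -2.7888481 ]
```

View pics/st2.png

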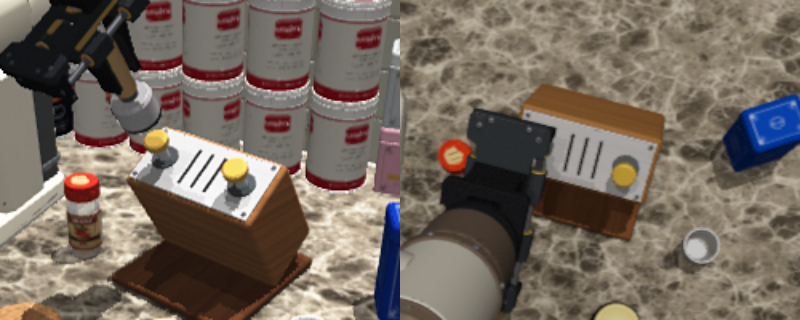

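The view shows the tilted mallet head hovering just above the left cap, with its axis aligned and both caps now unobstructed in the scene view. I'll refine the caps from this picture.

```bash
python3 - <<'E'
from h import *
np.set_printoptions(precision=4,suppress=True)
S,T=cam('scene'),cam('top'); T0=cv2.imread('pics/top0.png')[:,:,::-1]
def caps(img,box):
    x0,y0,x1,y1=box; hsv=cv2.cvtColor(np.ascontiguousarray(img[y0:y1,x0:x1]),cv2.COLOR_RGB2HSV)
    m=cv2.inRange(hsv,(17,110,60),(38,255,255)); k,_=cv2.findContours(m,cv2.RETR_EXTERNAL,cv2.CHAIN_APPROX_NONE)
    r=[]
    for q in k:
        if cv2.contourArea(q)>50: (u,v),(a,b),t=cv2.minAreaRect(q); r.append((u+x0,v+y0,a,b))
    return sorted(r)
s=caps(S['pixels'],(262,135,345,190)); t=caps(T0,(250,140,335,185)); print(s,t)
n=np.array([-.482,.1326,.866])
tops=[]
for a,b in zip(s,t):
    P,e=tri(S,a[:2],T,b[:2]); tops.append(P+.005*n); print(P+.005*n,e,'q from z',(.1935-(P+.005*n)[2])/.866)
d=tops[0]-tops[1]; print(np.linalg.norm(d),np.arctan2(-d[0],d[1]))
o=env.observe(); f=o['position']-.0656*n
for p in tops: r=p-f; print('face->top: along n',r@n,'perp',r-(r@n)*n)
E
```

```text
[(277.4000015258789, 147.80000019073486, 13.416407585144043, 15.205260276794434), (326.0, 166.0, 14.0, 16.0)] [(264.3000011444092, 154.39999961853027, 14.310833930969238, 14.758047103881836), (319.25000762939453, 168.75000190734863, 14.142135620117188, 14.849241256713867)]
[ 0.5808 -0.3339  0.1933] 0.0011257547900253573 q from z 0.00019205516137863466
[ 0.5518 -0.4388  0.1898] 0.0017396539200844982 q from z 0.004220436512369194
0.10895477192588951 -0.26975765940705887
face->top: along n -0.03940846976088652 perp [-0.0035  0.0004 -0.002 ]
face->top: along n -0.04235907910938914 perp [-0.034  -0.1042 -0.003 ]
```

```bash
python3 -m pendant '[[[0.02,-0.005,-0.05,0,0,0,1],[0.04,-0.013,-0.1,0,0,0,1],[0.062,-0.02,-0.153,0,0,0,1],[0.062,-0.02,-0.153,0,0,0,1],[0.062,-0.02,-0.153,0,0,0,1]]]';for i in 1; do python3 - <<'E'
from h import *
o=env.observe();n=np.array([-.482,.1326,.866]);Rm=R.from_rotvec(o['orientation']).as_matrix()
f=o['position']-.0656*n; r=f-[.5808,-.3339,.1933]; print(r@n,r-(r@n)*n,o['contact_force']@n,Rm[:,2])
E
done
```

```text
t: 5.15
position: [0.546, -0.3243, 0.2541]
orientation: [-1.677, 2.201, -0.586]
contact_force: [-0.4, 0.6, -2.4]
grip_width: 0.025
grasp_force: 60.0
0.0051118685265277505 [-0.00069213  0.00023031 -0.00041968] -1.7807977331820763 [ 0.47950382 -0.13175724 -0.86759214]
```

```bash
python3 -m pendant '[[[0.005,-0.0013,-0.0087,0,0,0,1],[0.01,-0.0027,-0.0173,0,0,0,1],[0.0145,-0.004,-0.026,0,0,0,1],[0.0145,-0.004,-0.026,0,0,0,1]]]'
```

```text
t: 5.48
position: [0.5493, -0.3252, 0.2506]
orientation: [-1.675, 2.199, -0.589]
contact_force: [-0.7, -0.0, -4.3]
grip_width: 0.0249
grasp_force: 60.0
```

```bash
cat > st.py <<'E'
from h import *
import sys
o=env.observe();n=np.array([-.482,.1326,.866])
f=o['position']-.0656*n; r=f-np.array([[.5808,-.3339,.1933],[.5518,-.4388,.1898]][int(sys.argv[1])])
print('along %.4f'%(r@n),(r-(r@n)*n).round(4),'Fn %.1f'%(o['contact_force']@n),R.from_rotvec(o['orientation']).as_matrix()[:,2].round(3),o['moment'].round(2))
E
python3 -m pendant '[[[0.004,-0.001,-0.0065,0,0,0,1],[0.0072,-0.002,-0.013,0,0,0,1],[0.0072,-0.002,-0.013,0,0,0,1]]]';python3 st.py 0;python3 -m pendant '[[[0.004,-0.001,-0.0065,0,0,0,1],[0.0072,-0.002,-0.013,0,0,0,1],[0.0072,-0.002,-0.013,0,0,0,1]]]';python3 st.py 0
```

```text
t: 5.73
position: [0.5507, -0.3257, 0.249]
orientation: [-1.675, 2.198, -0.59]
contact_force: [-2.9, 1.6, 1.6]
grip_width: 0.025
grasp_force: 60.0
along -0.0017 [ 0.0007 -0.0003  0.0004] Fn 3.0 [ 0.483 -0.133 -0.866] [0.71 1.79 0.08]
t: 5.98
position: [0.552, -0.3261, 0.2465]
orientation: [-1.675, 2.198, -0.59]
contact_force: [-5.3, 1.1, 2.6]
grip_width: 0.0251
grasp_force: 60.0
along -0.0046 [ 0.0006 -0.0003  0.0004] Fn 5.0 [ 0.483 -0.133 -0.865] [0.83 1.81 0.17]
```

```bash
python3 -m pendant '[[[0.004,-0.001,-0.0065,0,0,0,1],[0.0072,-0.002,-0.013,0,0,0,1],[0.0072,-0.002,-0.013,0,0,0,1]]]';python3 st.py 0;python3 -m pendant '[[[0.004,-0.001,-0.0065,0,0,0,1],[0.0072,-0.002,-0.013,0,0,0,1],[0.0072,-0.002,-0.013,0,0,0,1]]]';python3 st.py 0
```

```text
t: 6.23
position: [0.5535, -0.3265, 0.2439]
orientation: [-1.675, 2.198, -0.59]
contact_force: [-4.0, 1.4, 2.8]
grip_width: 0.0252
grasp_force: 60.0
along -0.0076 [ 0.0006 -0.0003  0.0004] Fn 4.6 [ 0.483 -0.133 -0.865] [0.81 1.89 0.18]
t: 6.48
position: [0.5549, -0.3269, 0.2413]
orientation: [-1.675, 2.198, -0.59]
contact_force: [-3.9, 1.8, 2.6]
grip_width: 0.0251
grasp_force: 60.0
along -0.0107 [ 0.0006 -0.0003  0.0004] Fn 4.4 [ 0.483 -0.133 -0.865] [0.81 1.91 0.12]
```

```bash
python3 -m pendant '[[[-0.048,0.013,0.087,0,0,0,1],[-0.124,-0.248,0.085,0,0,0,1],[-0.16,-0.38,0.083,0,0,0,1],[-0.2,-0.509,0.082,0,0,0,1],[-0.19,-0.512,0.065,0,0,0,1],[-0.18,-0.515,0.046,0,0,0,1],[-0.18,-0.515,0.046,0,0,0,1],[-0.18,-0.515,0.046,0,0,0,1]]]';python3 st.py 1
```

```text
t: 7.15
position: [0.5189, -0.4289, 0.2483]
orientation: [-1.677, 2.199, -0.586]
contact_force: [-0.8, -0.1, -2.5]
grip_width: 0.0252
grasp_force: 60.0
along 0.0022 [-0.0002  0.0009 -0.0002] Fn -1.8 [ 0.481 -0.131 -0.867] [0.43 1.55 0.01]
```

```bash
python3 -m pendant '[[[0.004,-0.001,-0.0065,0,0,0,1],[0.0072,-0.002,-0.013,0,0,0,1],[0.0072,-0.002,-0.013,0,0,0,1]]]';python3 st.py 1;python3 -m pendant '[[[0.004,-0.001,-0.0065,0,0,0,1],[0.0072,-0.002,-0.013,0,0,0,1],[0.0072,-0.002,-0.013,0,0,0,1]]]';python3 st.py 1
```

```text
t: 7.4
position: [0.5208, -0.4294, 0.2468]
orientation: [-1.677, 2.198, -0.588]
contact_force: [0.1, 0.2, -2.9]
grip_width: 0.0254
grasp_force: 60.0
along -0.0000 [0.0006 0.0007 0.0002] Fn -2.6 [ 0.482 -0.132 -0.866] [ 0.44  1.58 -0.02]
t: 7.65
position: [0.5217, -0.4299, 0.2454]
orientation: [-1.676, 2.198, -0.589]
contact_force: [-2.4, 3.1, 1.0]
grip_width: 0.0249
grasp_force: 60.0
along -0.0017 [0.0007 0.0004 0.0003] Fn 2.4 [ 0.482 -0.132 -0.866] [1.25 1.78 0.42]
```

```bash
python3 -m pendant '[[[0.004,-0.001,-0.0065,0,0,0,1],[0.0072,-0.002,-0.013,0,0,0,1],[0.011,-0.003,-0.0195,0,0,0,1],[0.0145,-0.004,-0.026,0,0,0,1],[0.018,-0.005,-0.0325,0,0,0,1],[0.0217,-0.006,-0.039,0,0,0,1],[0.0253,-0.007,-0.0455,0,0,0,1],[0.029,-0.008,-0.052,0,0,0,1],[0.029,-0.008,-0.052,0,0,0,1]]]';python3 st.py 1
python3 - <<'E'
from h import *
a=cam('scene')['pixels'][100:240,230:400,::-1]; cv2.imwrite('pics/s3.png',cv2.resize(a,None,fx=4,fy=4))
E
```

```text
t: 8.4
position: [0.5273, -0.4316, 0.2352]
orientation: [-1.676, 2.198, -0.589]
contact_force: [-3.0, 4.2, 2.8]
grip_width: 0.0252
grasp_force: 60.0
along -0.0135 [0.0006 0.0003 0.0003] Fn 4.4 [ 0.482 -0.132 -0.866] [1.3  1.88 0.43]
```

View pics/s3.png

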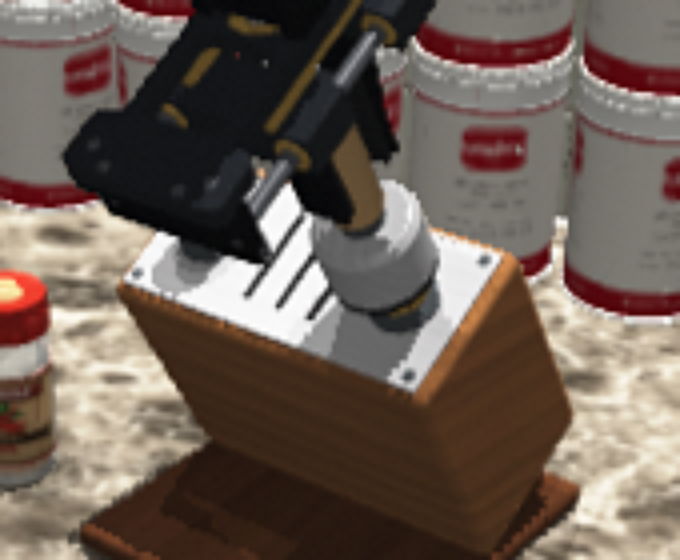

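The picture shows the mallet face square on the right cap, pushed well down, with the neighbouring objects undisturbed. Back to the left dowel.

```bash
python3 -m pendant '[[[-0.06,0.0166,0.108,0,0,0,1],[0.0,0.22,0.11,0,0,0,1],[0.05,0.38,0.11,0,0,0,1],[0.092,0.539,0.112,0,0,0,1],[0.11,0.534,0.08,0,0,0,1],[0.1315,0.528,0.0415,0,0,0,1],[0.1315,0.528,0.0415,0,0,0,1],[0.1315,0.528,0.0415,0,0,0,1]]]';python3 st.py 0
```

```text
t: 9.12
position: [0.554, -0.3272, 0.2415]
orientation: [-1.675, 2.2, -0.588]
contact_force: [0.1, -0.5, -3.7]
grip_width: 0.0249
grasp_force: 60.0
along -0.0100 [-0.     -0.0007  0.0001] Fn -3.3 [ 0.481 -0.133 -0.867] [ 0.4   1.55 -0.  ]
```

```bash
python3 -m pendant '[[[0.004,-0.001,-0.0065,0,0,0,1],[0.0072,-0.002,-0.013,0,0,0,1],[0.011,-0.003,-0.0195,0,0,0,1],[0.0145,-0.004,-0.026,0,0,0,1],[0.018,-0.005,-0.0325,0,0,0,1],[0.0217,-0.006,-0.039,0,0,0,1],[0.0253,-0.007,-0.0455,0,0,0,1],[0.029,-0.008,-0.052,0,0,0,1],[0.029,-0.008,-0.052,0,0,0,1]]]';python3 st.py 0
```

```text
t: 9.87
position: [0.5591, -0.3292, 0.233]
orientation: [-1.674, 2.2, -0.59]
contact_force: [-4.5, 2.5, 3.2]
grip_width: 0.0251
grasp_force: 60.0
along -0.0201 [ 0.0002 -0.0013  0.0003] Fn 5.3 [ 0.482 -0.134 -0.866] [0.89 1.95 0.2 ]
```

```bash
for i in 1; do python3 -m pendant '[[[0.004,-0.001,-0.0065,0,0,0,1],[0.0072,-0.002,-0.013,0,0,0,1],[0.0096,-0.0026,-0.0173,0,0,0,1],[0.0096,-0.0026,-0.0173,0,0,0,1]]]';python3 st.py 0;done; python3 -m pendant '[[[0.0024,-0.0007,-0.0043,0,0,0,1],[0.0024,-0.0007,-0.0043,0,0,0,1]]]';python3 st.py 0
```

```text
t: 10.2
position: [0.5609, -0.3297, 0.2296]
orientation: [-1.674, 2.2, -0.59]
contact_force: [-3.7, 2.5, 3.4]
grip_width: 0.0248
grasp_force: 60.0
along -0.0240 [ 0.0002 -0.0013  0.0003] Fn 5.1 [ 0.482 -0.134 -0.866] [0.96 2.09 0.18]
t: 10.37
position: [0.5614, -0.3298, 0.2288]
orientation: [-1.674, 2.2, -0.59]
contact_force: [-4.0, 3.1, 4.0]
grip_width: 0.0252
grasp_force: 60.0
along -0.0249 [ 0.0002 -0.0013  0.0003] Fn 5.8 [ 0.482 -0.134 -0.866] [1.01 2.06 0.23]
```

```bash
python3 -m pendant '[[[0.0024,-0.0007,-0.0043,0,0,0,1],[0.0024,-0.0007,-0.0043,0,0,0,1]]]';python3 st.py 0
```

```text
t: 10.53
position: [0.5618, -0.33, 0.2281]
orientation: [-1.674, 2.2, -0.59]
contact_force: [-6.0, 2.9, 5.5]
grip_width: 0.025
grasp_force: 60.0
along -0.0258 [ 0.0002 -0.0014  0.0003] Fn 8.0 [ 0.482 -0.134 -0.866] [1.05 2.15 0.22]
```

```bash
python3 -m pendant '[[[0.0024,-0.0007,-0.0043,0,0,0,1],[0.0024,-0.0007,-0.0043,0,0,0,1]]]';python3 st.py 0
```

```text
t: 10.7
position: [0.5619, -0.3301, 0.2281]
orientation: [-1.674, 2.2, -0.59]
contact_force: [-10.0, 5.1, 8.8]
grip_width: 0.0249
grasp_force: 60.0
along -0.0258 [ 0.0003 -0.0014  0.0004] Fn 13.1 [ 0.482 -0.134 -0.866] [1.41 2.61 0.37]
```

```bash
python3 -m pendant '[[[0.0024,-0.0007,-0.0043,0,0,0,1],[0.0024,-0.0007,-0.0043,0,0,0,1]]]';python3 st.py 0
```

```text
t: 10.87
position: [0.562, -0.3301, 0.2281]
orientation: [-1.674, 2.2, -0.591]
contact_force: [-11.4, 7.7, 12.7]
grip_width: 0.025
grasp_force: 60.0
along -0.0259 [ 0.0003 -0.0015  0.0004] Fn 17.5 [ 0.482 -0.134 -0.866] [1.8  2.93 0.59]
```

Left dowel is on its stop: no further travel while the force rises. Now the right one.

```bash
python3 -m pendant '[[[-0.06,0.0166,0.108,0,0,0,1],[-0.12,-0.2,0.107,0,0,0,1],[-0.165,-0.36,0.105,0,0,0,1],[-0.212,-0.501,0.104,0,0,0,1],[-0.2,-0.505,0.08,0,0,0,1],[-0.187,-0.508,0.058,0,0,0,1],[-0.187,-0.508,0.058,0,0,0,1],[-0.187,-0.508,0.058,0,0,0,1]]]';python3 st.py 1
```

```text
t: 11.53
position: [0.5259, -0.4303, 0.2354]
orientation: [-1.676, 2.2, -0.586]
contact_force: [-0.1, 0.6, -1.3]
grip_width: 0.0251
grasp_force: 60.0
along -0.0125 [-0.0003  0.0015 -0.0004] Fn -1.0 [ 0.481 -0.131 -0.867] [0.51 1.53 0.01]
```

```bash
python3 -m pendant '[[[0.004,-0.001,-0.0065,0,0,0,1],[0.0072,-0.002,-0.013,0,0,0,1],[0.011,-0.003,-0.0195,0,0,0,1],[0.0145,-0.004,-0.026,0,0,0,1],[0.018,-0.005,-0.0325,0,0,0,1],[0.0217,-0.006,-0.039,0,0,0,1],[0.0217,-0.006,-0.039,0,0,0,1]]]';python3 st.py 1
```

```text
t: 12.12
position: [0.5303, -0.4312, 0.2302]
orientation: [-1.677, 2.197, -0.589]
contact_force: [-4.8, 2.0, 2.4]
grip_width: 0.0252
grasp_force: 60.0
along -0.0192 [0.0008 0.0015 0.0002] Fn 4.7 [ 0.482 -0.132 -0.866] [0.96 2.19 0.19]
```

```bash
python3 -m pendant '[[[0.004,-0.001,-0.0065,0,0,0,1],[0.0072,-0.002,-0.013,0,0,0,1],[0.0096,-0.0026,-0.0173,0,0,0,1],[0.0096,-0.0026,-0.0173,0,0,0,1]]]';python3 st.py 1; python3 -m pendant '[[[0.0024,-0.0007,-0.0043,0,0,0,1],[0.0024,-0.0007,-0.0043,0,0,0,1]]]';python3 st.py 1
```

```text
t: 12.45
position: [0.5317, -0.4316, 0.2278]
orientation: [-1.678, 2.197, -0.589]
contact_force: [-9.1, 5.4, 6.6]
grip_width: 0.025
grasp_force: 60.0
along -0.0221 [0.0009 0.0014 0.0003] Fn 10.9 [ 0.482 -0.132 -0.866] [1.33 2.51 0.32]
t: 12.62
position: [0.5318, -0.4317, 0.2277]
orientation: [-1.678, 2.197, -0.589]
contact_force: [-11.6, 6.8, 10.7]
grip_width: 0.0251
grasp_force: 60.0
along -0.0221 [0.0009 0.0014 0.0003] Fn 15.8 [ 0.482 -0.132 -0.866] [1.72 2.76 0.53]
```

```bash
python3 -m pendant '[[[0.0024,-0.0007,-0.0043,0,0,0,1],[0.0048,-0.0014,-0.0087,0,0,0,1],[0.0048,-0.0014,-0.0087,0,0,0,1]]]';python3 st.py 1
```

```text
t: 12.87
position: [0.5319, -0.4318, 0.2277]
orientation: [-1.679, 2.197, -0.59]
contact_force: [-17.3, 10.2, 18.1]
grip_width: 0.025
grasp_force: 60.0
along -0.0223 [0.001  0.0013 0.0004] Fn 25.3 [ 0.482 -0.132 -0.866] [2.42 3.45 0.76]
```

Both dowels are on their stops. Retract, straighten up and return to above the coaster.

```bash
python3 -m pendant '[[[-0.07,0.02,0.13,0,0,0,1],[-0.145,0.04,0.26,0,0,0,1],[-0.2,0.1,0.33,0.01,0.035,0,1],[-0.26,0.24,0.33,0.02,0.07,0,1],[-0.33,0.4,0.33,0.03,0.105,0,1],[-0.4,0.56,0.33,0.04,0.14,0,1],[-0.48,0.72,0.33,0.0442,0.1607,0,1],[-0.54,0.88,0.33,0.0442,0.1607,0,1],[-0.59,0.99,0.33,0.0442,0.1607,0,1],[-0.59,0.99,0.33,0.0442,0.1607,0,1]]]'
python3 -m pendant '[[[0,0,0,0,0,0,1],[0,0,0,0,0,0,1]]]'
python3 - <<'E'
from h import *
np.set_printoptions(precision=4,suppress=True)
o=env.observe(); Rm=R.from_rotvec(o['orientation']).as_matrix(); print(o['position'],Rm[:,2])
S,T=cam('scene'),cam('top')
a=S['pixels'][100:300,140:400]; b=T['pixels'][100:300,160:400]
cv2.imwrite('pics/s4.png',np.hstack([cv2.resize(a,None,fx=1.6,fy=1.6),cv2.resize(b,None,fx=1.6,fy=1.6)])[:,:,::-1])
E
```

```text
t: 13.7
position: [0.4148, -0.2314, 0.2894]
orientation: [-1.908, 2.493, -0.001]
contact_force: [-0.2, 0.0, -3.8]
grip_width: 0.0251
grasp_force: 60.0
t: 13.87
position: [0.4167, -0.2348, 0.2894]
orientation: [-1.904, 2.496, -0.004]
contact_force: [-0.3, -1.0, -4.0]
grip_width: 0.0254
grasp_force: 60.0
[ 0.4167 -0.2348  0.2894] [ 0.0028 -0.0007 -1.    ]
```

View pics/s4.png

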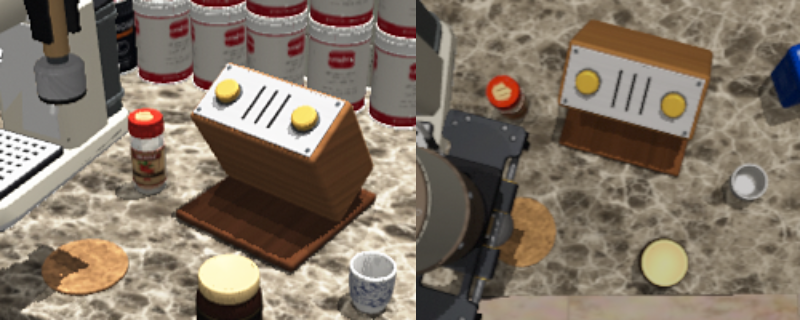

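Both caps now sit on their collars, the jars and cup are unmoved, and the mallet is upright over the coaster. Lowering it.

```bash
python3 -m pendant '[[[0,0.005,-0.15,0,0,0,1],[0,0.005,-0.3,0,0,0,1],[0,0.005,-0.45,0,0,0,1],[0,0.005,-0.6,0,0,0,1],[0,0.005,-0.75,0,0,0,1],[0,0.005,-0.88,0,0,0,1],[0,0.005,-0.98,0,0,0,1],[0,0.005,-1,0,0,0,1],[0,0.005,-1,0,0,0,1]]]'; python3 -m pendant '[[[0,0,-0.03,0,0,0,1],[0,0,-0.05,0,0,0,1],[0,0,-0.07,0,0,0,1],[0,0,-0.07,0,0,0,1],[0,0,-0.07,0,0,0,1]]]'
```

```text
t: 14.72
position: [0.4154, -0.2346, 0.0873]
orientation: [1.901, -2.498, -0.004]
contact_force: [0.5, 0.0, -2.1]
grip_width: 0.025
grasp_force: 60.0
t: 15.13
position: [0.4161, -0.2341, 0.075]
orientation: [-1.904, 2.498, -0.001]
contact_force: [0.2, -0.1, -3.4]
grip_width: 0.0252
grasp_force: 60.0
```

```bash
python3 -m pendant '[[[0,0,-0.01,0,0,0,1],[0,0,-0.015,0,0,0,1],[0,0,-0.015,0,0,0,1]]]'; python3 -m pendant '[[[0,0,-0.005,0,0,0,1],[0,0,-0.005,0,0,0,1],[0,0,-0.005,0,0,0,1]]]'
```

```text
t: 15.38
position: [0.4158, -0.234, 0.0717]
orientation: [-1.904, 2.499, 0.0]
contact_force: [1.2, 0.6, -2.2]
grip_width: 0.0252
grasp_force: 60.0
t: 15.63
position: [0.4159, -0.234, 0.0707]
orientation: [1.904, -2.499, -0.0]
contact_force: [0.0, -0.3, -3.3]
grip_width: 0.0249
grasp_force: 60.0
```

```bash
python3 -m pendant '[[[0,0,-0.003,0,0,0,1],[0,0,-0.003,0,0,0,1],[0,0,-0.003,0,0,0,1]]]'; python3 -m pendant '[[[0,0,-0.003,0,0,0,1],[0,0,-0.003,0,0,0,1],[0,0,-0.003,0,0,0,1]]]'; python3 -m pendant '[[[0,0,-0.003,0,0,0,1],[0,0,-0.003,0,0,0,1],[0,0,-0.003,0,0,0,1]]]'
```

```text
t: 15.88
position: [0.416, -0.2341, 0.0705]
orientation: [-1.904, 2.499, -0.0]
contact_force: [-1.3, 1.0, 2.6]
grip_width: 0.025
grasp_force: 60.0
t: 16.13
position: [0.416, -0.2342, 0.0705]
orientation: [-1.904, 2.498, -0.001]
contact_force: [-1.9, 2.5, 7.5]
grip_width: 0.0254
grasp_force: 60.0
t: 16.38
position: [0.4161, -0.2342, 0.0705]
orientation: [1.905, -2.498, 0.001]
contact_force: [-4.7, 3.9, 12.0]
grip_width: 0.025
grasp_force: 60.0
```

Standing on the coaster (z unchanged, force rising). Relax slightly and open.

```bash
python3 -m pendant '[[[0,0,0.006,0,0,0,1],[0,0,0.006,0,0,0,1],[0,0,0.006,0,0,0,0.5],[0,0,0.006,0,0,0,0],[0,0,0.006,0,0,0,0],[0,0,0.006,0,0,0,0],[0,0,0.006,0,0,0,0],[0,0,0.006,0,0,0,0],[0,0,0.006,0,0,0,0],[0,0,0.006,0,0,0,0]]]'; python3 -m pendant '[[[0,0,0,0,0,0,0],[0,0,0,0,0,0,0],[0,0,0.05,0,0,0,0],[0,0,0.15,0,0,0,0],[0,0,0.3,0,0,0,0],[0,0,0.5,0,0,0,0],[0,0,0.7,0,0,0,0],[0,0,0.9,0,0,0,0],[0,0,1,0,0,0,0],[0,0,1,0,0,0,0]]]'; python3 -m pendant '[[[-0.3,-0.5,0.1,0,0,0,0],[-0.5,-0.9,0.1,0,0,0,0],[-0.5,-0.9,0.1,0,0,0,0],[-0.5,-0.9,0.1,0,0,0,0],[-0.5,-0.9,0.1,0,0,0,0],[-0.5,-0.9,0.1,0,0,0,0],[-0.5,-0.9,0.1,0,0,0,0],[-0.5,-0.9,0.1,0,0,0,0]]]'
python3 - <<'E'
from h import *
S,T=cam('scene'),cam('top')
a=S['pixels'][100:300,140:400]; b=T['pixels'][100:300,160:400]
cv2.imwrite('pics/s5.png',np.hstack([cv2.resize(a,None,fx=1.6,fy=1.6),cv2.resize(b,None,fx=1.6,fy=1.6)])[:,:,::-1])
E
```

```text
t: 17.22
position: [0.4159, -0.2341, 0.07]
orientation: [1.904, -2.499, -0.0]
contact_force: [-0.2, 0.1, 0.1]
grip_width: 0.0704
grasp_force: 0.0
t: 18.05
position: [0.4185, -0.2351, 0.276]
orientation: [-1.901, 2.493, -0.016]
contact_force: [0.9, 0.1, 0.5]
grip_width: 0.0871
grasp_force: 0.0
t: 18.72
position: [0.3155, -0.4137, 0.2891]
orientation: [-1.903, 2.5, 0.003]
contact_force: [-0.1, -0.2, -0.8]
grip_width: 0.0873
grasp_force: 0.0
```

View pics/s5.png

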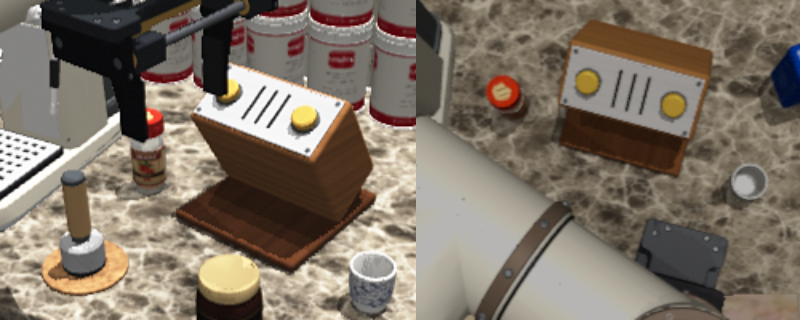

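The mallet stands upright in the middle of its coaster (scene crop about (82,225)), released. Both caps are home and the bystanders are in place.

```bash
python3 -c "
from station import env
print(env.close_job())"
```

```text
the job is handed in; nothing more can be done
None
```

The job is handed in with no verdict returned: by the force readings and last pictures, both dowels are fully home, the mallet stands released and upright on its coaster, and the two jars and the cup were not moved.

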